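Put the glaze jar away in the touch-latch drawer

ROBOT

A 7-joint arm with a two-finger parallel gripper is mounted at the origin on the work surface. World frame = base frame: x ahead of the robot, y to its left, z up, the work surface at z = 0. Lengths are in m, angles in rad, forces in N, time in s.
With the tool pointing down it reaches from about 0.4 to 0.875 m from the base axis. Payload 19.3 kg.
Tool frame: the origin (TCP) lies between the finger pads; the fingertips stand ahead of it and the grasp point (between the pads) lies 8 mm behind it (bot.tip_extent is the x of the fingertips in the tool frame, in m); x points along the fingers, y is the direction in which the jaws open and shut, and the axes are right-handed (so a half turn about x gives the same grasp; the last joint's range is limited). The gripper opens to 85 mm and grips with 20 to 120 N. Pads are 22 mm wide; open, the fingers measure 114 mm over their backs; the gripper's body (76 mm by 85 mm) begins 54 mm behind the grasp point. The pads swing forward as they close: fully open they stand 13 mm farther back than shut.
Start: joints at [1.171, 0.521, -0.036, 1.599, 0.021, 1.021, -0.113], TCP at [0.202, -0.591, 0.242] pointing down, gripper open.
Joint ranges: [-2.91, 2.91], [-0.3, 2.13], [-1.5, 1.42], [0.17, 2.43], [-1.26, 4.41], [0.16, 1.93], [-2.52, 2.52]. Speed limits (rad/s): [1.89, 1.89, 2.39, 2.39, 3.01, 3.01, 3.01].

INTERFACE

Orientations are given as [roll, pitch, yaw] about the fixed x, y, z axes, in that order (R = Rz(yaw) Ry(pitch) Rx(roll)).
In Python, from workcell import observe, grab_frame, camera_info, bot, nets gives the robot as it stands.
- The arm moves only by the tool jog_arm, never from a script. Its argument "commands" is a list of rows, each a list of 6 numbers: the shift along the tool's x, y, z in mm, then the turn, a rotation vector about the tool's x, y, z in rad. A call has 1 to 20 rows; each row shifts and turns the pose as measured when the row begins, along the tool's axes as they then stand; what a row does not reach is not made up. A row lasts 1/10 s, in which the tool goes at most 50 mm and 8.59 degrees, less where a joint would pass 70% of its speed; a pose out of reach is approached as far as the arm can. A call is refused whole if a number of a shift passes 50 or a number of a turn 0.15, either way. A call with a gripper value outside its range is refused whole. "gripper" is the closure in counts, from 0 (fully open) to 255 (shut), set as the call begins (left out, the last holds). The fingers move at their own pace and stop on an object; "newtons" is the grip in N (left out, the last holds). Time passes only in rows, so rows that do not move let the fingers close. It gives the time, the measured TCP pose, the force and the opening at its end, in the units of the state.
- observe(): the state, without advancing time (a new reading comes with each control period).
- grab_frame(name): name is "side" or "top"; returns the picture (384x512x3 uint8, red, green, blue); there is no depth.
- camera_info(name): a dict with "fov_y" (degrees; the focal length in pixels is half the picture's height over the tangent of half this angle, whatever the lens; pixels are square), "cx", "cy" (the principal point, pixels), "R" (3x3) and "t" (3): a world point X has camera coordinates R X + t. Camera axes: x right, y down, z forward; pixel columns grow to the right and rows downward; lengths in m; the calibration is good to about 2 mm. A picture is of the moment at which its call begins. camera_info takes no time and is no camera call.
- bot.job_done(): hands the job in, once; it reports no verdict.
Trained networks look in the newest picture that a camera, given by its name, has taken for a name from the list of things; names that differ only in an ending like _2 or _b are one class to them, and where a whole thing is asked for, a point or a joint stands for the part that bears it (a point fixed in the world has none). Each returns a list of dicts, best first, with "p" (0 to 1); they miss things now and then, are a little off and sometimes report something else, mostly with a low value. They report only what shows in the picture. A call takes as long as a camera call. They do not tell look-alikes from the thing itself.
- nets.find_in(camera, name): "rect" ([left, top, right, bottom] in pixels, round what is visible of it).
- nets.silhouettes(camera, name): "mask" (384x512 bool, what is visible of it) and "rect" ([left, top, right, bottom] in pixels, round what is visible of it).
- nets.pinpoint(camera, name): "location" ([column, row] in pixels: a listed point, or the origin of a listed thing).
The state is a dict: "clock": time; "qpos": joint angles; "qd": joint speeds; "joint_efforts": joint torques, N m; "position": TCP position; "tool_rot": TCP orientation; "force": force on the tool from outside, world axes, zero at the start; "moment": the same for the moment, N m; "grip_width": finger opening in m.
Only numpy, scipy, OpenCV 4.12 (cv2) and the standard library are available. Lean on these libraries where they do the work, as an engineer would, in place of code of your own. Each camera call takes 0.05 s, during which the arm holds its last target.

TASK

Put the green glaze jar away in the handleless touch-latch drawer: press its front gently until the latch lets go and let the drawer spring all the way out, stand the jar upright in the front compartment without knocking it, then press the drawer home until it latches and stays shut by itself. Go by feel and never lean hard on the unit, and leave the brown jar and the two bowls where they stand.

Things in the scene. Friction and masses are not known exactly. Their poses are not given: they have to be found in the camera images.
- cabinet: Low grey one-drawer unit fixed on the bench, 200 mm deep (x), 200 wide (y), 86 high. Origin: centre of its underside; +x points into the unit from the drawer front, y along the front, z up; turned by up to 0.25 rad. Carcass front edge 100 mm from the origin towards -x. Pressing any part of it (drawer too) with more than 18 N damages it. Press at 10 to 40 mm/s: faster meets more force.
- drawer (a joint): Travel out along the unit's -x, m: 0 to 0.001 latched, 0.092 fully out, negative = pressed in. A spring pushes it out: 5 N latched, 2.4 N fully out; pressing home takes up to 7 N. To open, press in to the buffer (7 to 16 mm in, hidden, differs per unit; then +15 N per mm; 11 N in all is enough), then draw back: it follows and springs out. To shut, press to the same buffer, draw back: it stays.
- drawer_front (a point): Centre of the outer face of the white drawer front, 45 mm above the bench; no handle; 196 mm wide, 74 high (6 to 80 mm above the bench), 12 thick. Moves with the drawer; when latched it lies 132 mm from the unit's origin towards -x, with a 20 mm gap behind the front for pressing in. Axes as the unit's.
- drawer_well (a point): Centre of the floor of the drawer's front compartment, 16 mm above the bench; moves with the drawer, open above only when the drawer is out. Compartment 80 mm long (x, from the back of the front to a divider) and 168 mm wide (y); side walls and divider rise 30 mm above its floor, the front 64 mm. Axes as the unit's.
- celadon_jar_center (a point): Centre (half-way up) of the green jar to put away: round, 42 mm diameter, 56 mm high with a white band near the top, 130 g, standing on the bench; below the band the side is straight (from 3 to 42 mm above its foot). z up along its axis.
- celadon_jar: The same green jar; origin at the centre of its underside.
- rust_jar_center (a point): Centre (half-way up) of the brown jar of the same shape and size; leave it alone.
- bowl1_center (a point): Centre (half-way up) of a pale grey unglazed bowl standing upside down, a cone 112 mm wide at the bench and 62 mm high; leave it alone.
- bowl2_center (a point): Centre of a second, identical upside-down bowl; leave it alone.
Mind the look-alikes: they are no part of the job. What is shaped like the celadon_jar but blue or yellow is not meant.

How it is judged:
By the outcome, as a careful person would: the job done as asked, in the order asked, and still so for the second after the job is handed in, with the robot touching nothing.
It also fails if it takes over 72 s, if anything falls off the work surface, if the arm or the gripper's body presses on something with over 40 N, if the wrist force passes 120 N, or if a joint passes its speed limit or range.

## Working session

There is one attempt and no reset: what is moved stays moved. The work goes in short steps, Python scripts to look and compute and a tool call to move; the robot and the scene stay as the last step left them, time stands still between calls to the robot, and variables do not carry over. Pictures are saved under pics/ and viewed, and the job is handed in when it is done.

Besides the shell and the picture viewer there is one more tool, called after ">>>" in YAML: its name, and indented under it one key for each argument. jog_arm: Moves the arm, as the interface text tells. Its arguments: {"type":"object","properties":{"commands":{"type":"array","items":{"type":"array","items":{"type":"number"}}},"gripper":{"type":"number"},"newtons":{"type":"number"}},"required":["commands"]}

```bash
ls; mkdir -p pics
python3 - <<'E'
from workcell import observe, grab_frame, camera_info, bot, nets
import cv2
s=observe();print({k:s[k] for k in('clock','position','tool_rot','force','grip_width')},bot.tip_extent)
for c in('side','top'):
    im=grab_frame(c);cv2.imwrite(f'pics/{c}0.png',im[:,:,::-1])
    print(c,camera_info(c))
    for n in('celadon_jar_center','celadon_jar','rust_jar_center','drawer_front','drawer_well','bowl1_center','cabinet'):
        print(n,[(round(d['p'],2),[round(float(x)) for x in d['location']]) for d in nets.pinpoint(c,n)])
E
```

```text
pics
{'clock': 0.0, 'position': array([ 0.20227665, -0.59101553,  0.24172727]), 'tool_rot': array([-1.49148024,  1.56964716,  1.97991483]), 'force': array([-0.96941311, -0.70439642,  0.15503822]), 'grip_width': 0.08526603286955735} 0.011
side {'fov_y': 46.80455718353633, 'cx': 257.73748147974635, 'cy': 195.32910725128042, 'R': array([[-0.74950764, -0.66196695,  0.00616815],
       [-0.42344538,  0.47223951, -0.77310016],
       [ 0.50885391, -0.58205635, -0.63425397]]), 't': array([0.37273062, 0.27063319, 0.99674341])}
celadon_jar_center [(0.86, [210, 298]), (0.82, [234, 321]), (0.59, [206, 329])]
celadon_jar [(0.74, [237, 330]), (0.67, [202, 339]), (0.64, [211, 305])]
rust_jar_center [(0.74, [186, 258])]
drawer_front [(0.66, [263, 188])]
drawer_well [(0.65, [248, 189])]
bowl1_center [(0.69, [95, 271])]
cabinet [(0.63, [234, 179])]
top {'fov_y': 42.21349279873259, 'cx': 252.77787652827496, 'cy': 184.51069014910894, 'R': array([[ 2.14651820e-02, -9.99763729e-01,  3.42520624e-03],
       [-9.85858259e-01, -2.17359143e-02, -1.66165713e-01],
       [ 1.66200903e-01,  1.90009405e-04, -9.86091894e-01]]), 't': array([-0.02165971,  0.52412363,  1.50731952])}
celadon_jar_center [(0.74, [144, 258]), (0.59, [129, 246]), (0.55, [152, 233]), (0.55, [270, 176])]
celadon_jar [(0.75, [127, 245]), (0.58, [148, 258]), (0.43, [152, 230])]
rust_jar_center [(0.58, [166, 191])]
drawer_front [(0.64, [271, 180]), (0.37, [168, 191])]
drawer_well [(0.66, [273, 165])]
bowl1_center [(0.64, [116, 148])]
cabinet [(0.67, [275, 141])]
```

View pics/side0.png

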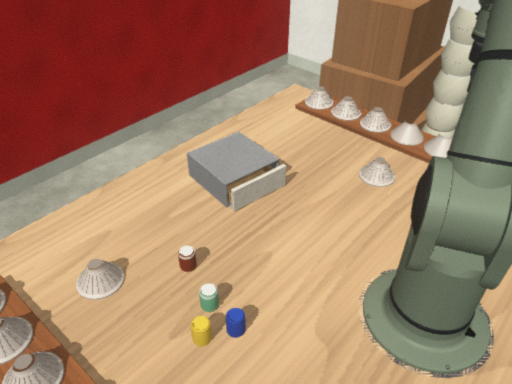

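View pics/top0.png

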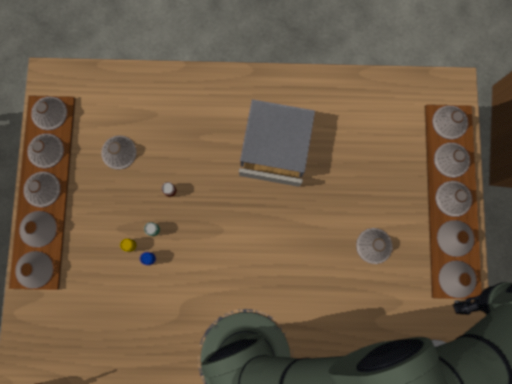

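Run:
```python
import cv2
a=cv2.imread('pics/side0.png');b=cv2.imread('pics/top0.png')
cv2.imwrite('pics/crops.png',cv2.hconcat([cv2.resize(a[270:370,160:260],(400,400),interpolation=cv2.INTER_CUBIC),cv2.resize(b[200:300,90:190],(400,400),interpolation=cv2.INTER_CUBIC)]))
```

```text
(no output)
```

View pics/crops.png

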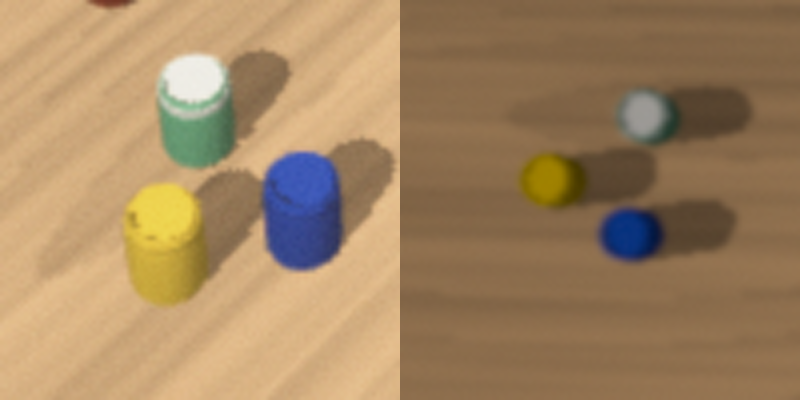

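The candidates, given as (side pixel, top pixel), are:
- Green with white band: (209,297), (152,229)
- Yellow: (201,331), (129,245)
- Blue: (235,322), (148,258)
- Brown: (187,258), (169,189)

The crop confirms the green, white-topped jar is the target. The drawer unit sits at side (237,170), top (277,143), and appears shut.

```bash
cat > h.py <<'E'
import numpy as np,cv2
from scipy.optimize import least_squares
from workcell import observe, grab_frame, camera_info, bot, nets
C={c:camera_info(c) for c in('side','top')}
def proj(c,X):
    i=C[c];f=192/np.tan(np.radians(i['fov_y'])/2)
    p=np.atleast_2d(X)@i['R'].T+i['t'];return np.c_[i['cx']+f*p[:,0]/p[:,2],i['cy']+f*p[:,1]/p[:,2]]
def ray(c,uv,z):
    i=C[c];f=192/np.tan(np.radians(i['fov_y'])/2)
    d=i['R'].T@np.array([(uv[0]-i['cx'])/f,(uv[1]-i['cy'])/f,1]);o=-i['R'].T@i['t']
    return o+d*(z-o[2])/d[2]
def tri(us,ut):
    r=least_squares(lambda X:np.r_[proj('side',X)[0]-us,proj('top',X)[0]-ut],[.5,0,.03]);return r.x,r.fun
def hull(c,pts):
    m=np.zeros((384,512),np.uint8);cv2.fillConvexPoly(m,cv2.convexHull(np.round(proj(c,pts)*16).astype(np.int32)),1,shift=4);return m>0
def cyl(x,y,z0=0,r=.021,h=.056):
    a=np.linspace(0,2*np.pi,40);return np.vstack([np.c_[x+r*np.cos(a),y+r*np.sin(a),0*a+z] for z in(z0,z0+h)])
def box(p,x0,x1,y0,y1,z0,z1):
    c,s=np.cos(p[2]),np.sin(p[2]);P=np.array([[a,b,d] for a in(x0,x1) for b in(y0,y1) for d in(z0,z1)])
    return np.c_[p[0]+c*P[:,0]-s*P[:,1],p[1]+s*P[:,0]+c*P[:,1],P[:,2]]
E
python3 - <<'E'
from h import *
ims={c:cv2.imread(f'pics/{c}0.png')[:,:,::-1] for c in C}
for c in C: grab_frame(c)
# jars by silhouettes
M={}
for n in('celadon_jar','rust_jar_center','cabinet','drawer_front','bowl1_center'):
  for c in C:
    M[n,c]=nets.silhouettes(c,n)
    print(n,c,[(round(d['p'],2),np.round(d['rect']).tolist(),int(d['mask'].sum()), np.round(np.argwhere(d['mask']).mean(0)[::-1],1).tolist()) for d in M[n,c]])
np.save('m.npy',M,allow_pickle=True)
E
```

```text
celadon_jar side [(0.69, [192.0, 316.0, 212.0, 346.0], 519, [200.9, 330.5]), (0.66, [228.0, 308.0, 247.0, 337.0], 485, [234.9, 322.6])]
celadon_jar top [(0.66, [144.0, 222.0, 159.0, 234.0], 172, [151.5, 228.9]), (0.64, [119.0, 237.0, 134.0, 252.0], 195, [127.6, 244.7]), (0.53, [140.0, 251.0, 156.0, 263.0], 151, [147.7, 257.9])]
rust_jar_center side [(0.87, [177.0, 249.0, 199.0, 272.0], 381, [186.5, 259.0])]
rust_jar_center top [(0.46, [161.0, 183.0, 178.0, 194.0], 179, [168.3, 188.9])]
cabinet side [(0.61, [184.0, 133.0, 286.0, 209.0], 5144, [235.4, 170.0])]
cabinet top [(0.77, [235.0, 102.0, 315.0, 188.0], 4998, [275.7, 142.5])]
drawer_front side [(0.61, [230.0, 167.0, 286.0, 213.0], 1488, [255.0, 185.7])]
drawer_front top [(0.74, [241.0, 161.0, 302.0, 187.0], 892, [270.2, 173.9])]
bowl1_center side [(0.73, [73.0, 259.0, 122.0, 300.0], 1447, [99.1, 279.8])]
bowl1_center top [(0.88, [100.0, 133.0, 139.0, 168.0], 947, [118.0, 151.9])]
```

Run:
```python
from h import *
from scipy.optimize import minimize
M=np.load('m.npy',allow_pickle=True).item()
def bb(c,x,y):
    p=proj(c,cyl(x,y));return np.r_[p.min(0),p.max(0)]
S={'green':([200,283.75,219,311.75],[144.25,222,160,236]),'yellow':([192,316,212,346],[120.5,238,136,252]),'blue':([226,308,245.5,337],[140,252,156,265]),'brown':([178,246,196.5,272],[161.5,182,177,196])}
for n,(a,b) in S.items():
    for nm,f in(('both',lambda p:np.r_[bb('side',*p)-a,bb('top',*p)-b]),('side',lambda p:bb('side',*p)-a),('top',lambda p:bb('top',*p)-b)):
        r=least_squares(f,[.5,.2]);print(n,nm,r.x.round(4),r.fun.round(1))
mt={c:M['cabinet',c][0]['mask']|M['drawer_front',c][0]['mask'] for c in C}
# colour cabinet mask check
def model(p,c):
    return hull(c,box(p,-.1,.1,-.1,.1,0,.086))|hull(c,box(p,-.132,-.12,-.098,.098,.006,.08))|hull(c,box(p,-.12,-.1,-.09,.09,.006,.05))
def cost(p,cs=('side','top')):
    return -sum((model(p,c)&mt[c]).sum()/(model(p,c)|mt[c]).sum() for c in cs)
best=None
for cs in(('side','top'),('side',),('top',)):
  best=min((minimize(cost,[ *ray('top',(277,140),.086)[:2],y],args=(cs,),method='Nelder-Mead',options=dict(initial_simplex=np.array([ [0.]*3,[.02,0,0],[0,.02,0],[0,0,.1]])+np.r_[ray('top',(277,140),.086)[:2],y])) for y in(-.2,-.1,0,.1,.2)),key=lambda r:r.fun)
  print(cs,best.x.round(4),best.fun)
  if len(cs)==2:p=best.x
for c in C:
    im=cv2.imread(f'pics/{c}0.png')
    im=cv2.resize(im,None,fx=4,fy=4,interpolation=cv2.INTER_CUBIC)
    for B in(box(p,-.1,.1,-.1,.1,0,.086),box(p,-.132,-.12,-.098,.098,.006,.08)):
        for i in range(8):
            for j in range(i):
                if bin(i^j).count('1')==1:
                    q=proj(c,B[[i,j]])*4+2;cv2.line(im,*[tuple(int(v) for v in w) for w in q],(0,0,255),1)
    cx,cy=(235,170) if c=='side' else (275,145)
    cv2.imwrite(f'pics/cab_{c}.png',im[cy*4-200:cy*4+200,cx*4-200:cx*4+200]) if 0 else cv2.imwrite(f'pics/cab_{c}.png',im[(cy-60)*4:(cy+60)*4,(cx-60)*4:(cx+60)*4])
```

```text
green both [0.3786 0.2985] [-0.8 -1.8  0.5  1.  -0.7 -0.   0.6  0.9]
green side [0.3777 0.2988] [-0.6 -1.5  0.7  1.3]
green top [0.38   0.2983] [-0.7 -0.5  0.7  0.5]
yellow both [0.3279 0.3688] [-1.3 -1.7  0.8  1.2 -1.2  0.2  1.4  0.7]
yellow side [0.3272 0.3687] [-1.  -1.5  1.   1.4]
yellow top [0.3291 0.3692] [-1.2 -0.3  1.3  0.3]
blue both [0.289  0.3064] [-0.4 -1.8  0.4  1.5 -0.8 -0.5  0.6  0.7]
blue side [0.2888 0.3066] [-0.4 -1.7  0.4  1.6]
blue top [0.2893 0.306 ] [-0.7 -0.6  0.7  0.6]
brown both [0.5049 0.2527] [-0.5 -1.9  0.3  0.4 -0.8 -0.5 -0.   1.5]
brown side [0.503 0.254] [-0.4 -1.2  0.5  1.1]
brown top [0.5066 0.2515] [-0.4 -1.   0.4  1. ]
('side', 'top') [ 0.6744 -0.0827 -0.158 ] -1.95350513648859
('side',) [ 0.6747 -0.0824 -0.168 ] -0.9834869431643625
('top',) [ 0.6736 -0.0821 -0.1643] -0.9735768408781814
```

View pics/cab_side.png

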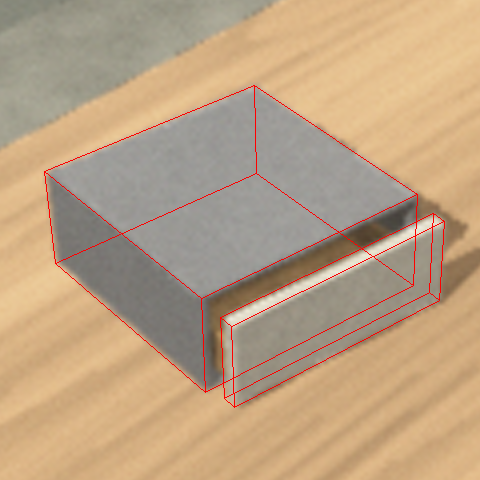

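View pics/cab_top.png

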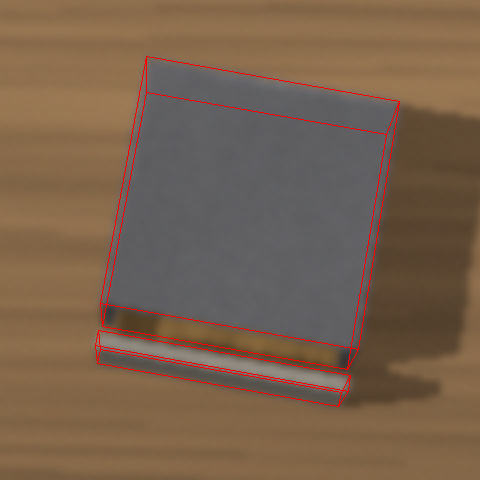

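```bash
cat >> h.py <<'E'
from scipy.spatial.transform import Rotation as Ro
CAB=np.array([.6743,-.0825]);YAW=-.163
U=np.array([np.cos(YAW),np.sin(YAW),0]);V=np.array([-U[1],U[0],0])
def unit(x,y,z): return np.r_[CAB,0]+U*x+V*y+np.array([0,0,z])
def go(tgt,sgn=1,v=45,rot=True):
    s=observe();R=Ro.from_euler('xyz',s['tool_rot']).as_matrix()
    ez=sgn*U;ex=np.array([0,0,-1.]);T=np.c_[ex,np.cross(ez,ex),ez]
    d=np.array(tgt)-s['position'];rv=Ro.from_matrix(R.T@T).as_rotvec()
    print('t',round(s['clock'],2),'pos',s['position'].round(4),'F',s['force'].round(1),'w',round(s['grip_width'],4))
    print('unit coords',[round(float((s['position']-np.r_[CAB,0])@a)*1000,1) for a in(U,V,np.array([0,0,1]))])
    print('shift tool mm (now)',(R.T@d*1000).round(1),'tool mm (after turn)',(T.T@d*1000).round(1),'turn',rv.round(3),'dist',round(np.linalg.norm(d)*1000))
E
python3 - <<'E'
from h import *
print(proj('side',unit(-.185,0,.15)))
for s in(1,-1): go(unit(-.185,0,.15),s)
print(unit(-.185,0,.05))
E
```

```text
[[272.67925319 165.93375226]]
t 1.4 pos [ 0.2024 -0.5913  0.2423] F [ 0.9  1.5 -0.3] w 0.0852
unit coords [-383.1, -578.7, 242.3]
shift tool mm (now) [  92.3 -416.1 -448.2] tool mm (after turn) [ 92.3 578.7 198.1] turn [-2.649 -0.    -0.   ] dist 619
t 1.4 pos [ 0.2024 -0.5913  0.2423] F [ 0.9  1.5 -0.3] w 0.0852
unit coords [-383.1, -578.7, 242.3]
shift tool mm (now) [  92.3 -416.1 -448.2] tool mm (after turn) [  92.3 -578.7 -198.1] turn [ 0.493 -0.     0.   ] dist 619
[ 0.4917522  -0.05247835  0.05      ]
```

>>> jog_arm:
  commands:
    - [0,0,0,0.124,0,0]
    - [0,0,0,0.124,0,0]
    - [0,0,0,0.124,0,0]
    - [0,0,0,0.121,0,0]
    - [0,-41,-14,0,0,0]
    - [0,-41,-14,0,0,0]
    - [0,-41,-14,0,0,0]
    - [0,-41,-14,0,0,0]
    - [0,-41,-14,0,0,0]
    - [0,-41,-14,0,0,0]
    - [0,-41,-14,0,0,0]
    - [0,-41,-14,0,0,0]
    - [0,-41,-14,0,0,0]
    - [0,-41,-14,0,0,0]
    - [0,-41,-14,0,0,0]
  gripper: 255
  newtons: 40

```text
clock: 2.9
position: [0.4418, -0.1656, 0.2422]
tool_rot: [2.262, 1.566, -1.074]
force: [1.1, -0.8, 0.5]
grip_width: -0.0001
```

```bash
python3 -c "
from h import *
go(unit(-.185,0,.05),-1)"
```

```text
t 2.9 pos [ 0.4418 -0.1656  0.2422] F [ 1.1 -0.8  0.5] w -0.0001
unit coords [-216.0, -119.8, 242.2]
shift tool mm (now) [ 191.8 -121.4  -26.7] tool mm (after turn) [ 192.2 -119.8  -31. ] turn [-0.031 -0.003 -0.004] dist 229
```

>>> jog_arm:
  commands:
    - [20,-30,-7,-0.031,-0.003,-0.004]
    - [30,-30,-7,0,0,0]
    - [35,-30,-7,0,0,0]
    - [35,-29,-8,0,0,0]
    - [35,0,0,0,0,0]
    - [27,0,0,0,0,0]
    - [10,0,0,0,0,0]
    - [0,0,0,0,0,0]

```text
clock: 3.7
position: [0.4979, -0.0412, 0.0458]
tool_rot: [-2.772, 1.562, 0.217]
force: [-1.0, 0.3, 0.6]
grip_width: -0.0
```

```bash
python3 -c "
from h import *
go(unit(-.145,0,.05),-1)
im=np.hstack([grab_frame('side')[120:280,180:340],grab_frame('top')[100:260,200:360]])
cv2.imwrite('pics/p1.png',cv2.resize(im[:,:,::-1],(800,400)))"
```

```text
t 3.7 pos [ 0.4979 -0.0412  0.0458] F [-1.   0.3  0.6] w -0.0
unit coords [-180.8, 12.1, 45.8]
shift tool mm (now) [ -3.9  12.5 -35.7] tool mm (after turn) [ -4.2  12.1 -35.8] turn [ 0.011 -0.008  0.003] dist 38
```

View pics/p1.png

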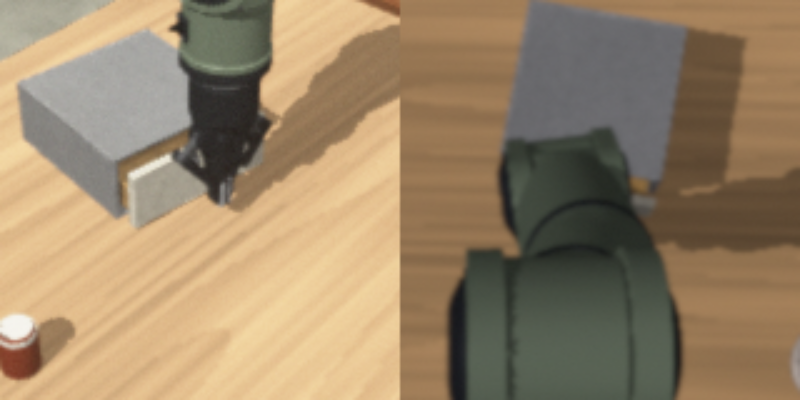

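The gripper stands closed in front of the drawer, with fingertips near side pixel (269,198). Next I correct the offset and creep in.

>>> jog_arm:
  commands:
    - [-2,6,-10,0.011,-0.008,0.003]
    - [-2,6,-8,0,0,0]
    - [0,0,-5,0,0,0]
    - [0,0,-3,0,0,0]
    - [0,0,-2,0,0,0]
    - [0,0,-1,0,0,0]

```text
clock: 4.4
position: [0.5288, -0.0599, 0.0572]
tool_rot: [-2.995, 1.56, -0.019]
force: [-0.9, -0.6, -0.4]
grip_width: 0.0001
```

```bash
python3 -c "
from h import *
go(unit(-.143,0,.05),-1)"
```

```text
t 4.4 pos [ 0.5288 -0.0599  0.0572] F [-0.9 -0.6 -0.4] w 0.0001
unit coords [-147.2, -1.3, 57.2]
shift tool mm (now) [ 7.3 -1.3 -4.1] tool mm (after turn) [ 7.2 -1.3 -4.2] turn [-0.002 -0.01   0.002] dist 8
```

>>> jog_arm:
  commands:
    - [2,0,-1,0,-0.005,0]
    - [1,0,-1,0,0,0]

```text
clock: 4.6
position: [0.5307, -0.0599, 0.0541]
tool_rot: [-2.814, 1.566, 0.163]
force: [0.5, 0.0, 0.4]
grip_width: 0.0001
```

>>> jog_arm:
  commands:
    - [0,0,-1,0,0,0]

```text
clock: 4.7
position: [0.5315, -0.0599, 0.0538]
tool_rot: [-2.775, 1.566, 0.202]
force: [-0.6, -0.1, 0.9]
grip_width: 0.0003
```

>>> jog_arm:
  commands:
    - [0,0,-1,0,0,0]

```text
clock: 4.8
position: [0.5325, -0.06, 0.0536]
tool_rot: [-2.747, 1.567, 0.23]
force: [0.6, 0.4, -0.1]
grip_width: -0.0001
```

```bash
python3 -c "
from h import *
go(unit(-.143,0,.05),-1)"
```

```text
t 4.8 pos [ 0.5325 -0.06    0.0536] F [ 0.6  0.4 -0.1] w -0.0001
unit coords [-143.6, -0.8, 53.6]
shift tool mm (now) [ 3.7 -0.8 -0.6] tool mm (after turn) [ 3.6 -0.8 -0.6] turn [-0.002 -0.004  0.002] dist 4
```

>>> jog_arm:
  commands:
    - [0,0,-1,0,0,0]
    - [0,0,-1,0,0,0]

```text
clock: 5.0
position: [0.5337, -0.0602, 0.0535]
tool_rot: [-2.561, 1.568, 0.416]
force: [-4.4, 0.3, 5.2]
grip_width: 0.0003
```

>>> jog_arm:
  commands:
    - [0,0,-1,0,0,0]
    - [0,0,-1,0,0,0]

```text
clock: 5.2
position: [0.5347, -0.0603, 0.0534]
tool_rot: [-1.268, 1.57, 1.709]
force: [-5.1, 1.1, 5.0]
grip_width: 0.0
```

>>> jog_arm:
  commands:
    - [0,0,-1,0,0,0]
    - [0,0,-1,0,0,0]

```text
clock: 5.4
position: [0.5356, -0.0605, 0.0533]
tool_rot: [-0.278, 1.568, 2.7]
force: [-5.1, 1.2, 4.0]
grip_width: 0.0001
```

>>> jog_arm:
  commands:
    - [-0.5,0,-1.5,0,0,0]
    - [-0.3,0,-1.5,0,0,0]

```text
clock: 5.6
position: [0.5368, -0.0607, 0.0535]
tool_rot: [-0.05, 1.564, 2.928]
force: [-5.0, 1.2, 0.9]
grip_width: -0.0001
```

>>> jog_arm:
  commands:
    - [-0.3,0,-1.5,0,0,0]
    - [-0.3,0,-1.5,0,0,0]

```text
clock: 5.8
position: [0.5382, -0.0609, 0.0535]
tool_rot: [0.004, 1.561, 2.982]
force: [-5.2, 1.7, 0.9]
grip_width: 0.0
```

```bash
python3 -c "
from h import *
go(unit(-.143,0,.05),-1)"
```

```text
t 5.8 pos [ 0.5382 -0.0609  0.0535] F [-5.2  1.7  0.9] w 0.0
unit coords [-137.8, -0.8, 53.5]
shift tool mm (now) [ 3.5 -0.8  5.1] tool mm (after turn) [ 3.5 -0.8  5.2] turn [-0.001  0.01  -0.   ] dist 6
```

>>> jog_arm:
  commands:
    - [-0.2,0,-1.5,0,-0.003,0]
    - [-0.2,0,-1.5,0,-0.003,0]

```text
clock: 6.0
position: [0.5398, -0.0612, 0.0536]
tool_rot: [0.019, 1.551, 2.997]
force: [-5.8, 1.3, 2.4]
grip_width: 0.0001
```

>>> jog_arm:
  commands:
    - [-0.2,0,-1.5,0,-0.003,0]

```text
clock: 6.1
position: [0.5406, -0.0613, 0.0536]
tool_rot: [0.021, 1.547, 2.999]
force: [-5.4, 1.0, 2.8]
grip_width: 0.0002
```

>>> jog_arm:
  commands:
    - [-0.2,0,-1.2,0,-0.003,0]

```text
clock: 6.2
position: [0.5411, -0.0614, 0.0537]
tool_rot: [0.022, 1.542, 3.001]
force: [-6.0, 0.6, 4.2]
grip_width: 0.0001
```

>>> jog_arm:
  commands:
    - [-0.2,0,-1.2,0,0,0]

```text
clock: 6.3
position: [0.5418, -0.0615, 0.0537]
tool_rot: [0.027, 1.541, 3.006]
force: [-6.2, 2.2, 3.2]
grip_width: 0.0
```

```bash
python3 -c "
from h import *
go(unit(-.143,0,.05),-1)"
```

```text
t 6.3 pos [ 0.5418 -0.0615  0.0537] F [-6.2  2.2  3.2] w 0.0
unit coords [-134.2, -0.8, 53.7]
shift tool mm (now) [ 4.  -0.8  8.7] tool mm (after turn) [ 3.7 -0.8  8.8] turn [ 0.     0.03  -0.001] dist 10
```

>>> jog_arm:
  commands:
    - [-0.2,0,-1.2,0,0.005,0]

```text
clock: 6.4
position: [0.5424, -0.0617, 0.0537]
tool_rot: [0.036, 1.544, 3.014]
force: [-4.5, 1.5, 1.7]
grip_width: -0.0003
```

>>> jog_arm:
  commands:
    - [-0.2,0,-1.2,0,0.005,0]

```text
clock: 6.5
position: [0.5429, -0.0617, 0.0536]
tool_rot: [0.047, 1.548, 3.026]
force: [-5.0, 2.3, 1.5]
grip_width: 0.0002
```

>>> jog_arm:
  commands:
    - [-0.2,0,-1.2,0,0.003,0]

```text
clock: 6.6
position: [0.5433, -0.0618, 0.0536]
tool_rot: [0.057, 1.549, 3.036]
force: [-5.5, 1.8, 1.6]
grip_width: 0.0004
```

>>> jog_arm:
  commands:
    - [-0.2,0,-1.2,0,0,0]

```text
clock: 6.7
position: [0.5438, -0.0619, 0.0536]
tool_rot: [0.06, 1.548, 3.039]
force: [-6.0, 1.7, 2.4]
grip_width: 0.0001
```

>>> jog_arm:
  commands:
    - [-0.2,0,-1.2,0,0.002,0]

```text
clock: 6.8
position: [0.5442, -0.0619, 0.0536]
tool_rot: [0.07, 1.548, 3.049]
force: [-5.6, 2.1, 1.0]
grip_width: 0.0
```

>>> jog_arm:
  commands:
    - [-0.2,0,-1.2,0,0.002,0]

```text
clock: 6.9
position: [0.5447, -0.062, 0.0536]
tool_rot: [0.08, 1.549, 3.059]
force: [-5.6, 2.0, 2.1]
grip_width: 0.0
```

>>> jog_arm:
  commands:
    - [-0.2,0,-1.2,0,0.002,0]

```text
clock: 7.0
position: [0.5452, -0.0621, 0.0536]
tool_rot: [0.089, 1.549, 3.068]
force: [-5.6, 1.8, 1.8]
grip_width: -0.0002
```

>>> jog_arm:
  commands:
    - [-0.2,0,-1.2,0,0.002,0]

```text
clock: 7.1
position: [0.5456, -0.0622, 0.0536]
tool_rot: [0.097, 1.55, 3.076]
force: [-7.2, 1.4, 2.7]
grip_width: -0.0002
```

>>> jog_arm:
  commands:
    - [-0.2,0,-1.2,0,0.002,0]

```text
clock: 7.2
position: [0.5459, -0.0623, 0.0536]
tool_rot: [0.108, 1.55, 3.088]
force: [-8.1, 1.9, 4.6]
grip_width: 0.0002
```

>>> jog_arm:
  commands:
    - [-0.2,0,-1.2,0,0.002,0]

```text
clock: 7.3
position: [0.546, -0.0623, 0.0536]
tool_rot: [0.12, 1.549, 3.099]
force: [-8.1, 2.0, 6.0]
grip_width: 0.0001
```

>>> jog_arm:
  commands:
    - [-0.3,0,-1.2,0,0,0]

```text
clock: 7.4
position: [0.546, -0.0623, 0.0536]
tool_rot: [0.118, 1.547, 3.097]
force: [-8.6, 1.2, 4.5]
grip_width: -0.0002
```

>>> jog_arm:
  commands:
    - [-0.6,0,-1.6,0,0,0]

```text
clock: 7.5
position: [0.5461, -0.0623, 0.0538]
tool_rot: [0.115, 1.544, 3.095]
force: [-9.6, 2.9, -1.1]
grip_width: 0.0001
```

>>> jog_arm:
  commands:
    - [-0.5,0,-1.8,0,0,0]

```text
clock: 7.6
position: [0.5461, -0.0623, 0.0537]
tool_rot: [0.115, 1.54, 3.095]
force: [-12.0, 2.7, 3.0]
grip_width: 0.0001
```

>>> jog_arm:
  commands:
    - [0,0,4,0,0.005,0]
    - [0,0,10,0,0.005,0]
    - [0,0,25,0,0.005,0]
    - [-3,0,40,0,0,0]
    - [-5,0,40,0,0,0]
    - [-10,0,20,0,0,0]
    - [-30,0,5,0,0,0]
    - [-40,0,0,0,0,0]
    - [-20,0,0,0,0,0]

```text
clock: 8.5
position: [0.3978, -0.0381, 0.1652]
tool_rot: [0.216, 1.554, -3.087]
force: [0.1, -0.0, -0.4]
grip_width: -0.0001
```

```bash
python3 -c "
from h import *
go([.3786,.2985,.17],-1)
im=np.hstack([grab_frame('side')[120:280,180:340],grab_frame('top')[100:260,200:360]])
cv2.imwrite('pics/p2.png',cv2.resize(im[:,:,::-1],(800,400)))"
```

```text
t 8.5 pos [ 0.3978 -0.0381  0.1652] F [ 0.1 -0.  -0.4] w -0.0001
unit coords [-280.0, -1.1, 165.2]
shift tool mm (now) [  -4.7 -329.2   73. ] tool mm (after turn) [  -4.8 -329.    73.6] turn [ 0.002  0.016 -0.004] dist 337
```

View pics/p2.png

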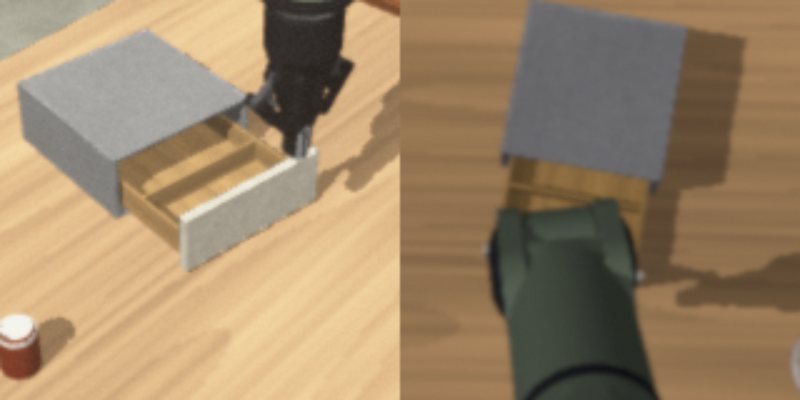

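The drawer has sprung out: the front is at about side (280,205), with the compartment and divider visible. Next is the jar.

>>> jog_arm:
  commands:
    - [0,-30,6,0,0.016,-0.004]
    - [0,-42,9,0,0,0]
    - [0,-42,9,0,0,0]
    - [0,-42,9,0,0,0]
    - [0,-42,9,0,0,0]
    - [0,-42,9,0,0,0]
    - [0,-35,8,0,0,0]
    - [0,-22,5,0,0,0]
    - [0,-10,3,0,0,0]
    - [0,0,0,0,0,0]
    - [0,0,0,0,0,0]
  gripper: 0

```text
clock: 9.7
position: [0.3827, 0.2821, 0.1595]
tool_rot: [-2.895, 1.563, 0.081]
force: [-0.2, -0.2, 0.3]
grip_width: 0.085
```

```bash
python3 -c "
from h import *
go([.3786,.2985,.09],-1)
im=np.hstack([grab_frame('side')[120:280,180:340],grab_frame('top')[100:260,200:360]])
cv2.imwrite('pics/p3.png',cv2.resize(im[:,:,::-1],(800,400)))
cv2.imwrite('pics/p3j.png',cv2.resize(grab_frame('side')[240:360,150:270,::-1],(480,480)))"
```

```text
t 9.7 pos [0.3827 0.2821 0.1595] F [-0.2 -0.2  0.3] w 0.085
unit coords [-346.9, 312.5, 159.5]
shift tool mm (now) [ 69.4 -15.3   7.3] tool mm (after turn) [ 69.5 -15.5   6.7] turn [-0.002 -0.008  0.002] dist 71
```

View pics/p3.png

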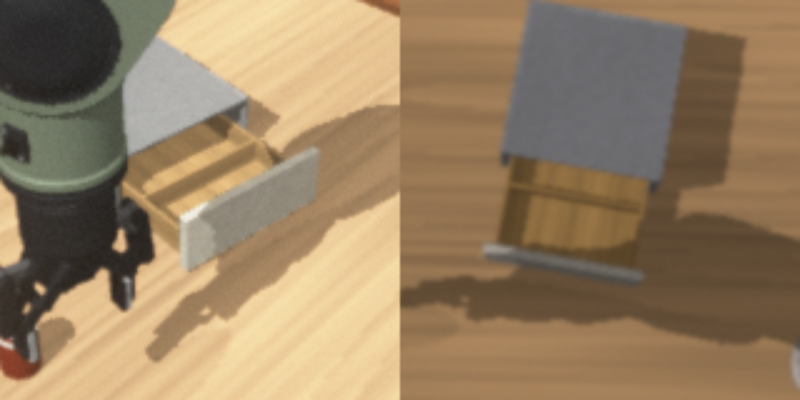

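View pics/p3j.png

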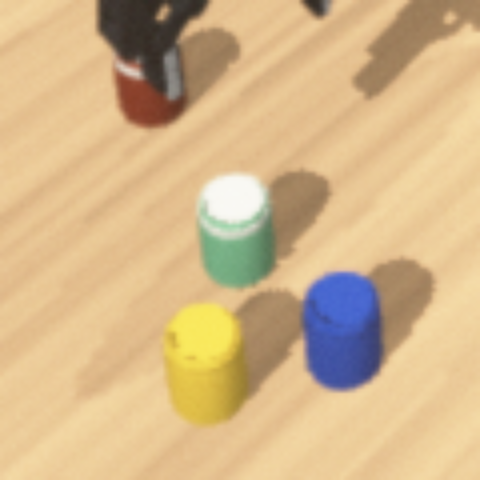

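Drawer fully out (front at top (265,205)). The green jar is still at side (209,297), undisturbed.

>>> jog_arm:
  commands:
    - [12,-8,4,0,-0.008,0]
    - [20,-5,2,0,0,0]
    - [15,0,0,0,0,0]
    - [5,0,0,0,0,0]
    - [0,0,0,0,0,0]

```text
clock: 10.35
position: [0.3805, 0.2946, 0.1046]
tool_rot: [-1.263, 1.567, 1.706]
force: [-0.5, 0.6, 1.2]
grip_width: 0.0854
```

```bash
python3 -c "
from h import *
print(proj('top',unit(-.218,0,.08)), proj('top',unit(-.224,.098,.08)),proj('top',unit(-.224,-.098,.08)))
go([.3786,.2985,.022],-1)"
```

```text
[[264.5401158  204.06613488]] [[232.35413426 200.09370405]] [[296.12630439 211.9324034 ]]
t 10.35 pos [0.3805 0.2946 0.1046] F [-0.5  0.6  1.2] w 0.0854
unit coords [-351.1, 324.4, 104.6]
shift tool mm (now) [82.6 -3.2  2.4] tool mm (after turn) [82.6 -3.5  2.5] turn [-0.009  0.001  0.004] dist 83
```

>>> jog_arm:
  commands:
    - [0,-2.5,2,-0.009,0,0.004]
    - [3,-0.5,0.5,0,0,0]

```text
clock: 10.55
position: [0.3789, 0.2982, 0.1022]
tool_rot: [-0.09, 1.57, 2.888]
force: [1.0, -0.6, -0.3]
grip_width: 0.0855
```

>>> jog_arm:
  commands:
    - [8,0,0,0,0,0]
    - [12,0,0,0,0,0]
    - [12,0,0,0,0,0]
    - [8,0,0,0,0,0]
    - [4,0,0,0,0,0]
    - [2,0,0,0,0,0]
    - [0,0,0,0,0,0]

```text
clock: 11.25
position: [0.3787, 0.2983, 0.0519]
tool_rot: [-0.109, 1.57, 2.869]
force: [-0.3, -0.5, -0.7]
grip_width: 0.0854
```

```bash
python3 -c "
from h import *
go([.3786,.2985,.022],-1)
cv2.imwrite('pics/p4j.png',cv2.resize(grab_frame('side')[240:360,150:270,::-1],(480,480)))"
```

```text
t 11.25 pos [0.3787 0.2983 0.0519] F [-0.3 -0.5 -0.7] w 0.0854
unit coords [-353.4, 327.7, 51.9]
shift tool mm (now) [29.9 -0.2  0.2] tool mm (after turn) [29.9 -0.2  0.2] turn [-0.001  0.001  0.   ] dist 30
```

View pics/p4j.png

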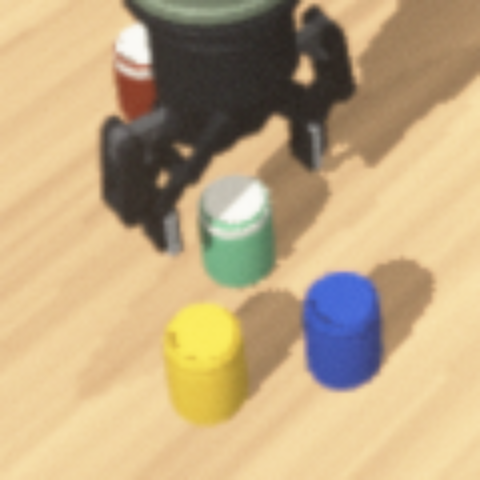

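The open fingers straddle the green jar, at about (192,298) and (229,279) in the side view. They are clear of yellow and blue, so I descend.

>>> jog_arm:
  commands:
    - [6,0,0,0,0,0]
    - [8,0,0,0,0,0]
    - [7,0,0,0,0,0]
    - [4,0,0,0,0,0]
    - [2,0,0,0,0,0]
    - [0,0,0,0,0,0]

```text
clock: 11.9
position: [0.3791, 0.2986, 0.0231]
tool_rot: [-1.457, 1.57, 1.521]
force: [-0.5, 0.8, 0.5]
grip_width: 0.0858
```

>>> jog_arm:
  commands:
    - [0,0,0,0,0,0]
    - [0,0,0,0,0,0]
    - [0,0,0,0,0,0]
    - [0,0,0,0,0,0]
    - [0,0,0,0,0,0]
    - [0,0,0,0,0,0]
    - [0,0,0,0,0,0]
  gripper: 160
  newtons: 25

```text
clock: 12.6
position: [0.3793, 0.2988, 0.0238]
tool_rot: [-1.823, 1.569, 1.155]
force: [-0.1, -0.1, -1.2]
grip_width: 0.0413
```

```bash
python3 -c "
from h import *
go([.3786,.2985,.022],-1)
cv2.imwrite('pics/p5j.png',cv2.resize(grab_frame('side')[240:360,150:270,::-1],(480,480)))"
```

```text
t 12.6 pos [0.3793 0.2988 0.0238] F [-0.1 -0.1 -1.2] w 0.0413
unit coords [-353.0, 328.4, 23.8]
shift tool mm (now) [1.8 0.4 0.6] tool mm (after turn) [1.8 0.4 0.6] turn [-0.001 -0.     0.002] dist 2
```

View pics/p5j.png

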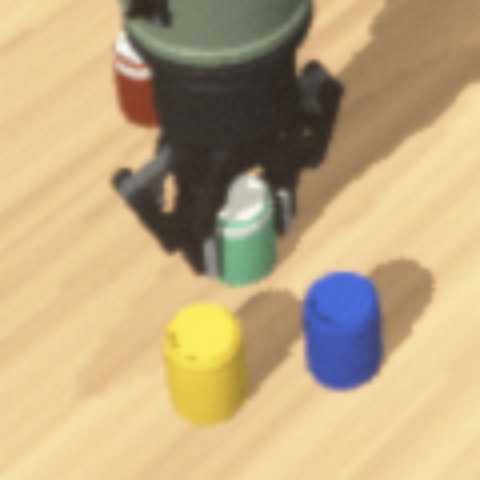

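Gripped at 41 mm, with the jar between the pads. Firm up and lift.

>>> jog_arm:
  commands:
    - [0,0,0,0,0,0]
    - [0,0,0,0,0,0]
    - [0,0,0,0,0,0]
  gripper: 255
  newtons: 35

```text
clock: 12.95
position: [0.3793, 0.2988, 0.0237]
tool_rot: [-1.805, 1.569, 1.173]
force: [0.7, -0.0, -1.7]
grip_width: 0.041
```

>>> jog_arm:
  commands:
    - [-5,0,0,0,0,0]
    - [-12,0,0,0,0,0]
    - [-25,0,0,0,0,0]
    - [-30,0,0,0,0,0]
    - [-30,0,0,0,0,0]
    - [-20,0,0,0,0,0]
    - [-8,0,0,0,0,0]
    - [0,0,0,0,0,0]

```text
clock: 13.75
position: [0.3787, 0.298, 0.1634]
tool_rot: [-1.875, 1.568, 1.102]
force: [0.9, -1.1, -2.7]
grip_width: 0.0416
```

```bash
python3 -c "
from h import *
go(unit(-.172,0,.155),-1)"
```

```text
t 13.75 pos [0.3787 0.298  0.1634] F [ 0.9 -1.1 -2.7] w 0.0416
unit coords [-353.4, 327.5, 163.4]
shift tool mm (now) [   7.6  327.3 -181.7] tool mm (after turn) [   8.4  327.5 -181.4] turn [-0.001 -0.001  0.003] dist 374
```

>>> jog_arm:
  commands:
    - [0,18,-10,0,0,0]
    - [0,30,-17,0,0,0]
    - [0,34,-19,0,0,0]
    - [0,34,-19,0,0,0]
    - [0,34,-19,0,0,0]
    - [0,34,-19,0,0,0]
    - [0,34,-19,0,0,0]
    - [0,34,-19,0,0,0]
    - [0,26,-14,0,0,0]
    - [0,16,-9,0,0,0]
    - [0,8,-4,0,0,0]
    - [0,0,0,0,0,0]
    - [0,0,0,0,0,0]

```text
clock: 15.05
position: [0.494, -0.0394, 0.1519]
tool_rot: [0.159, 1.558, 3.141]
force: [0.3, 1.6, -1.3]
grip_width: 0.0409
```

```bash
python3 -c "
from h import *
go(unit(-.172,0,.15),-1)"
```

```text
t 15.05 pos [ 0.494  -0.0394  0.1519] F [ 0.3  1.6 -1.3] w 0.0409
unit coords [-184.9, 13.3, 151.9]
shift tool mm (now) [  1.7  13.4 -12.9] tool mm (after turn) [  1.9  13.3 -12.9] turn [ 0.003  0.012 -0.002] dist 19
```

>>> jog_arm:
  commands:
    - [0,5,-5,0.003,0.012,0]
    - [0,5,-5,0,0,0]
    - [0,2,-2,0,0,0]
    - [0,0,0,0,0,0]

```text
clock: 15.45
position: [0.5044, -0.0512, 0.1517]
tool_rot: [1.746, 1.569, -1.554]
force: [0.3, 0.8, -2.4]
grip_width: 0.0412
```

```bash
python3 -c "
from h import *
go(unit(-.172,0,.0405),-1)
im=np.hstack([grab_frame('side')[120:280,180:340],grab_frame('top')[100:260,200:360]])
cv2.imwrite('pics/p6.png',cv2.resize(im[:,:,::-1],(800,400)))"
```

```text
t 15.45 pos [ 0.5044 -0.0512  0.1517] F [ 0.3  0.8 -2.4] w 0.0412
unit coords [-172.7, 3.4, 151.7]
shift tool mm (now) [111.2   3.2  -0.6] tool mm (after turn) [111.2   3.4  -0.7] turn [ 0.004 -0.    -0.001] dist 111
```

View pics/p6.png

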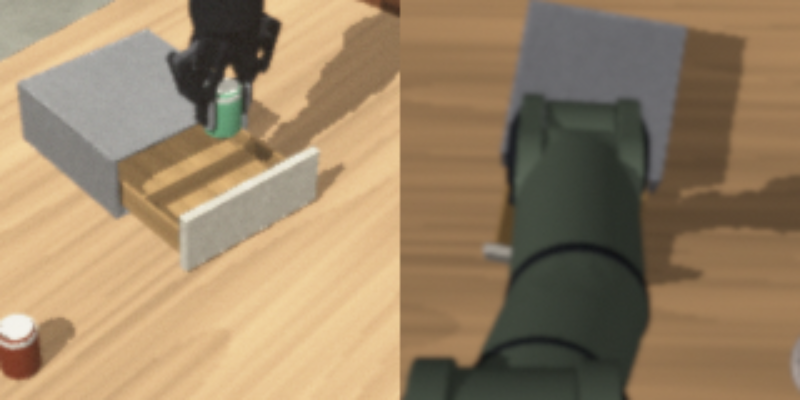

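The jar is held upright above the compartment at side (271,163). Lowering.

>>> jog_arm:
  commands:
    - [8,1,0,0,0,0]
    - [15,1,0,0,0,0]
    - [18,0,0,0,0,0]
    - [15,0,0,0,0,0]
    - [10,0,0,0,0,0]
    - [5,0,0,0,0,0]
    - [2,0,0,0,0,0]
    - [0,0,0,0,0,0]

```text
clock: 16.35
position: [0.5036, -0.0524, 0.0742]
tool_rot: [1.999, 1.57, -1.3]
force: [0.0, -0.0, -1.5]
grip_width: 0.0411
```

```bash
python3 -c "
from h import *
go(unit(-.172,0,.0405),-1)"
```

```text
t 16.35 pos [ 0.5036 -0.0524  0.0742] F [ 0.  -0.  -1.5] w 0.0411
unit coords [-173.3, 2.0, 74.2]
shift tool mm (now) [33.7  2.  -1.3] tool mm (after turn) [33.7  2.  -1.3] turn [ 0.006 -0.    -0.001] dist 34
```

>>> jog_arm:
  commands:
    - [6,0,-0.5,0,0,0]
    - [8,0,-0.5,0,0,0]
    - [6,0,0,0,0,0]
    - [4,0,0,0,0,0]
    - [2,0,0,0,0,0]
    - [0,0,0,0,0,0]

```text
clock: 16.95
position: [0.5054, -0.0526, 0.0469]
tool_rot: [2.916, 1.568, -0.383]
force: [0.1, -0.2, -1.7]
grip_width: 0.0412
```

```bash
python3 -c "
from h import *
go(unit(-.172,0,.04),-1)"
```

```text
t 16.95 pos [ 0.5054 -0.0526  0.0469] F [ 0.1 -0.2 -1.7] w 0.0412
unit coords [-171.5, 2.1, 46.9]
shift tool mm (now) [6.9 2.1 0.5] tool mm (after turn) [6.9 2.1 0.5] turn [ 0.006 -0.002 -0.001] dist 7
```

>>> jog_arm:
  commands:
    - [2,0,0,0,0,0]
    - [2,0,0,0,0,0]
    - [1,0,0,0,0,0]

```text
clock: 17.25
position: [0.5057, -0.0526, 0.0419]
tool_rot: [2.99, 1.568, -0.309]
force: [-0.8, 0.5, -1.4]
grip_width: 0.0413
```

>>> jog_arm:
  commands:
    - [0.7,0,0,0,0,0]

```text
clock: 17.35
position: [0.5057, -0.0526, 0.0412]
tool_rot: [2.993, 1.568, -0.306]
force: [-0.4, -0.3, -0.9]
grip_width: 0.0413
```

>>> jog_arm:
  commands:
    - [0.7,0,0,0,0,0]

```text
clock: 17.45
position: [0.5057, -0.0526, 0.0404]
tool_rot: [3.0, 1.568, -0.299]
force: [-0.2, -0.9, -1.8]
grip_width: 0.0407
```

>>> jog_arm:
  commands:
    - [0.6,0,0,0,0,0]

```text
clock: 17.55
position: [0.5058, -0.0527, 0.0398]
tool_rot: [3.009, 1.568, -0.29]
force: [0.1, -0.3, -2.2]
grip_width: 0.0411
```

>>> jog_arm:
  commands:
    - [0.6,0,0,0,0,0]

```text
clock: 17.65
position: [0.506, -0.0527, 0.0395]
tool_rot: [3.051, 1.567, -0.248]
force: [-2.8, -0.0, 19.1]
grip_width: 0.0408
```

>>> jog_arm:
  commands:
    - [0.6,0,0,0,0,0]

```text
clock: 17.75
position: [0.5065, -0.0527, 0.0396]
tool_rot: [3.102, 1.566, -0.197]
force: [-2.1, -0.2, 17.8]
grip_width: 0.0412
```

That touchdown read about 19 N, which is over the unit's 18 N limit. I batched calls and couldn't react in time. I'm easing off now and going one step at a time from here.

>>> jog_arm:
  commands:
    - [-0.7,0,0,0,0,0]

```text
clock: 17.85
position: [0.5066, -0.0528, 0.0405]
tool_rot: [3.115, 1.566, -0.184]
force: [0.8, 0.1, -2.1]
grip_width: 0.0408
```

>>> jog_arm:
  commands:
    - [0.3,0,0,0,0,0]

```text
clock: 17.95
position: [0.5067, -0.0528, 0.0403]
tool_rot: [3.133, 1.565, -0.166]
force: [-0.2, -0.3, -1.7]
grip_width: 0.0411
```

>>> jog_arm:
  commands:
    - [0.2,0,0,0,0,0]

```text
clock: 18.05
position: [0.5067, -0.0527, 0.0401]
tool_rot: [3.129, 1.565, -0.17]
force: [-0.1, -0.5, -0.2]
grip_width: 0.0412
```

```bash
python3 -c "
from h import *
go(unit(-.172,0,.0397),-1)"
```

```text
t 18.05 pos [ 0.5067 -0.0527  0.0401] F [-0.1 -0.5 -0.2] w 0.0412
unit coords [-170.2, 2.2, 40.1]
shift tool mm (now) [0.4 2.2 1.8] tool mm (after turn) [0.4 2.2 1.8] turn [ 0.005 -0.005 -0.   ] dist 3
```

>>> jog_arm:
  commands:
    - [0,0,0,0,0,0]
    - [0,0,0,0,0,0]
    - [0,0,0,0,0,0]
    - [0,0,0,0,0,0]
  gripper: 70

```text
clock: 18.45
position: [0.5067, -0.0528, 0.0399]
tool_rot: [3.123, 1.565, -0.176]
force: [0.7, 0.1, -1.8]
grip_width: 0.062
```

```bash
python3 -c "
from h import *
go(unit(-.172,0,.15),-1)
im=np.hstack([grab_frame('side')[120:220,230:330],grab_frame('top')[140:240,200:300]])
cv2.imwrite('pics/p7.png',cv2.resize(im[:,:,::-1],(800,400)))"
```

```text
t 18.45 pos [ 0.5067 -0.0528  0.0399] F [ 0.7  0.1 -1.8] w 0.062
unit coords [-170.2, 2.1, 39.9]
shift tool mm (now) [-110.1    2.1    1.2] tool mm (after turn) [-110.1    2.1    1.8] turn [ 0.005 -0.005 -0.   ] dist 110
```

View pics/p7.png

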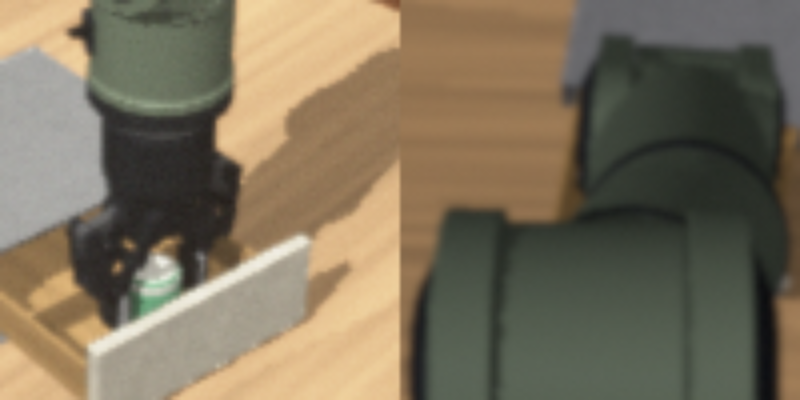

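The jar stands free in the compartment at about side (269,191), fingers open to 62 mm. I lift straight out.

>>> jog_arm:
  commands:
    - [-6,0,0,0,0,0]
    - [-12,0,0,0,0,0]
    - [-20,0,0,0,0,0]
    - [-25,0,0,0,0,0]
    - [-25,0,0,0,0,0]
    - [-12,0,0,0,0,0]
    - [-5,0,0,0,0,0]
    - [0,0,0,0,0,0]

```text
clock: 19.35
position: [0.5061, -0.0528, 0.1544]
tool_rot: [-3.069, 1.563, -0.086]
force: [-0.7, -0.3, -0.8]
grip_width: 0.062
```

>>> jog_arm:
  commands:
    - [0,0,12,0,0,0]
    - [0,0,22,0,0,0]
    - [0,0,25,0,0,0]
    - [0,0,18,0,0,0]
    - [0,0,8,0,0,0]
    - [0,0,0,0,0,0]
  gripper: 255

```text
clock: 19.95
position: [0.414, -0.0388, 0.1507]
tool_rot: [2.72, 1.569, -0.58]
force: [0.1, -0.2, 0.3]
grip_width: -0.0001
```

```bash
python3 -c "
from h import *
go(unit(-.26,0,.05),-1)
im=np.hstack([grab_frame('side')[120:220,230:330],grab_frame('top')[140:240,200:300]])
cv2.imwrite('pics/p8.png',cv2.resize(im[:,:,::-1],(800,400)))"
```

```text
t 19.95 pos [ 0.414  -0.0388  0.1507] F [ 0.1 -0.2  0.3] w -0.0001
unit coords [-264.0, 0.9, 150.7]
shift tool mm (now) [100.7   0.8  -3.8] tool mm (after turn) [100.7   0.9  -4. ] turn [ 0.005 -0.002 -0.001] dist 101
```

View pics/p8.png

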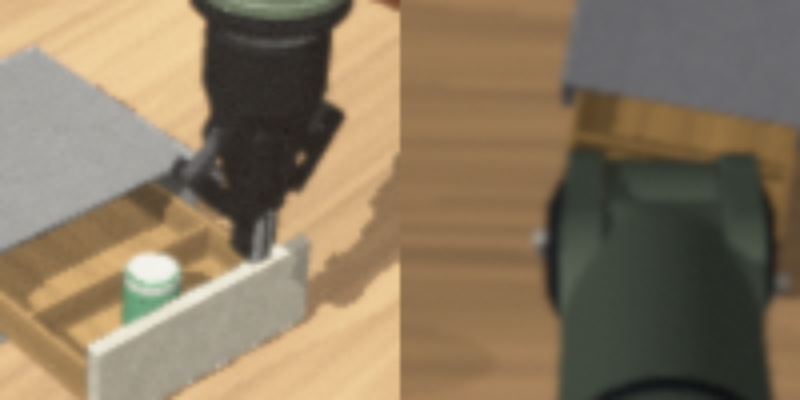

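The jar stands upright in the front compartment, white top at side (268,187), drawer still out. The gripper is outside the front, so I lower it and press.

>>> jog_arm:
  commands:
    - [10,0,0,0.005,0,0]
    - [20,0,0,0,0,0]
    - [20,0,0,0,0,0]
    - [18,0,0,0,0,0]
    - [8,0,0,0,0,0]
    - [4,0,0,0,0,0]
    - [0,0,0,0,0,0]

```text
clock: 20.75
position: [0.4195, -0.0395, 0.0647]
tool_rot: [3.057, 1.566, -0.25]
force: [0.7, -0.3, 1.0]
grip_width: -0.0001
```

```bash
python3 -c "
from h import *
go(unit(-.24,0,.052),-1)"
```

```text
t 20.75 pos [ 0.4195 -0.0395  0.0647] F [ 0.7 -0.3  1. ] w -0.0001
unit coords [-258.4, 1.1, 64.7]
shift tool mm (now) [ 12.8   1.1 -18.3] tool mm (after turn) [ 12.7   1.1 -18.4] turn [-0.002 -0.005 -0.   ] dist 22
```

>>> jog_arm:
  commands:
    - [6,0,-4,0,-0.005,0]
    - [4,0,-5,0,0,0]
    - [0,0,-3,0,0,0]
    - [0,0,-1,0,0,0]
    - [0,0,0,0,0,0]

```text
clock: 21.25
position: [0.4351, -0.0419, 0.0554]
tool_rot: [-3.05, 1.568, -0.074]
force: [-0.1, 0.3, -0.0]
grip_width: 0.0
```

```bash
python3 -c "
from h import *
go(unit(-.235,0,.052),-1)"
```

```text
t 21.25 pos [ 0.4351 -0.0419  0.0554] F [-0.1  0.3 -0. ] w 0.0
unit coords [-242.6, 1.3, 55.4]
shift tool mm (now) [ 3.4  1.3 -7.6] tool mm (after turn) [ 3.4  1.3 -7.6] turn [-0.003 -0.002  0.   ] dist 8
```

>>> jog_arm:
  commands:
    - [0,0,-1.5,0,0,0]
    - [0,0,-1.5,0,0,0]
    - [0,0,-1.2,0,0,0]
    - [0,0,-1.2,0,0,0]
    - [0,0,-1.2,0,0,0]

```text
clock: 21.75
position: [0.4421, -0.043, 0.0559]
tool_rot: [-3.023, 1.568, -0.047]
force: [-0.5, -0.3, -1.3]
grip_width: -0.0002
```

>>> jog_arm:
  commands:
    - [0,0,-1.2,0,0,0]
    - [0,0,-1.2,0,0,0]

```text
clock: 21.95
position: [0.4443, -0.0434, 0.0559]
tool_rot: [-3.021, 1.569, -0.045]
force: [-3.5, 0.5, 2.5]
grip_width: 0.0
```

>>> jog_arm:
  commands:
    - [-0.2,0,-1.5,0,0,0]
    - [-0.2,0,-1.7,0,0,0]
    - [-0.1,0,-2,0,0,0]
    - [-0.1,0,-2,0,0,0]
    - [-0.1,0,-2,0,0,0]
    - [-0.1,0,-2,0,0,0]

```text
clock: 22.55
position: [0.4545, -0.0451, 0.0561]
tool_rot: [0.053, 1.569, 3.029]
force: [-3.5, 0.4, -2.9]
grip_width: 0.0001
```

```bash
python3 -c "
from h import *
go(unit(-.143,0,.055),-1)"
```

```text
t 22.55 pos [ 0.4545 -0.0451  0.0561] F [-3.5  0.4 -2.9] w 0.0001
unit coords [-223.0, 1.3, 56.1]
shift tool mm (now) [  1.    1.1 -80. ] tool mm (after turn) [  1.1   1.3 -80. ] turn [-0.002  0.001 -0.   ] dist 80
```

>>> jog_arm:
  commands:
    - [0.1,0,-2,0,0,0]
    - [0,0,-2,0,0,0]
    - [0,0,-2,0,0,0]
    - [0,0,-2,0,0,0]
    - [0,0,-2,0,0,0]
    - [0,0,-2,0,0,0]
    - [0,0,-2,0,0,0]
    - [0,0,-2,0,0,0]
    - [0,0,-2,0,0,0]
    - [0,0,-2,0,0,0]

```text
clock: 23.55
position: [0.476, -0.0486, 0.0561]
tool_rot: [-0.008, 1.569, 2.969]
force: [-3.5, 1.9, -0.5]
grip_width: -0.0001
```

```bash
python3 -c "
from h import *
go(unit(-.143,0,.055),-1)
im=np.hstack([grab_frame('side')[120:220,230:330],grab_frame('top')[140:240,200:300]])
cv2.imwrite('pics/p9.png',cv2.resize(im[:,:,::-1],(800,400)))"
```

```text
t 23.55 pos [ 0.476  -0.0486  0.0561] F [-3.5  1.9 -0.5] w -0.0001
unit coords [-201.2, 1.3, 56.1]
shift tool mm (now) [  1.    1.2 -58.2] tool mm (after turn) [  1.1   1.3 -58.2] turn [-0.002  0.002  0.   ] dist 58
```

View pics/p9.png

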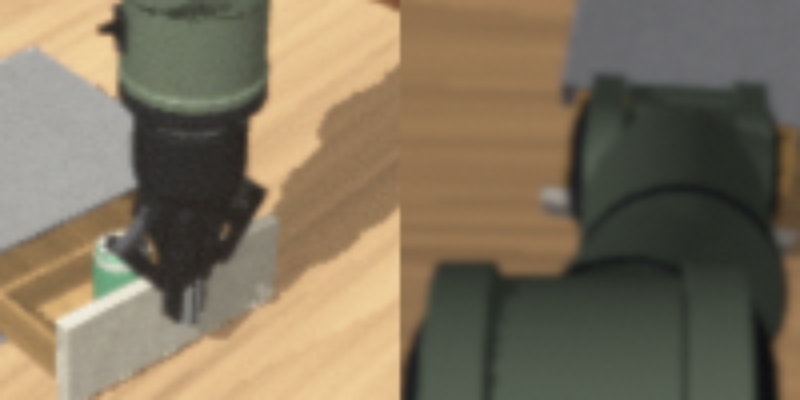

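The drawer is going in with the jar upright, at 3.5 N steady. Continuing.

>>> jog_arm:
  commands:
    - [0,0,-2,0,0,0]
    - [0,0,-2,0,0,0]
    - [0,0,-2,0,0,0]
    - [0,0,-2,0,0,0]
    - [0,0,-2,0,0,0]
    - [0,0,-2,0,0,0]
    - [0,0,-2,0,0,0]
    - [0,0,-2,0,0,0]
    - [0,0,-2,0,0,0]
    - [0,0,-2,0,0,0]
    - [0,0,-2,0,0,0]
    - [0,0,-2,0,0,0]

```text
clock: 24.85
position: [0.5014, -0.0526, 0.0561]
tool_rot: [-0.076, 1.569, 2.901]
force: [-4.3, 1.5, 3.1]
grip_width: -0.0001
```

```bash
python3 -c "
from h import *
go(unit(-.143,0,.055),-1)"
```

```text
t 24.85 pos [ 0.5014 -0.0526  0.0561] F [-4.3  1.5  3.1] w -0.0001
unit coords [-175.4, 1.4, 56.1]
shift tool mm (now) [  1.    1.4 -32.4] tool mm (after turn) [  1.1   1.4 -32.4] turn [-0.002  0.002  0.   ] dist 32
```

>>> jog_arm:
  commands:
    - [-0.1,0,-2,0,0,0]
    - [-0.1,0,-2,0,0,0]
    - [0,0,-2,0,0,0]
    - [0,0,-2,0,0,0]
    - [0,0,-2,0,0,0]
    - [0,0,-2,0,0,0]
    - [0,0,-2,0,0,0]
    - [0,0,-2,0,0,0]
    - [0,0,-2,0,0,0]
    - [0,0,-2,0,0,0]
    - [0,0,-2,0,0,0]
    - [0,0,-2,0,0,0]

```text
clock: 26.05
position: [0.5254, -0.0565, 0.0561]
tool_rot: [-0.01, 1.565, 2.967]
force: [-6.3, 1.5, 2.4]
grip_width: 0.0002
```

```bash
python3 -c "
from h import *
go(unit(-.143,0,.055),-1)"
```

```text
t 26.05 pos [ 0.5254 -0.0565  0.0561] F [-6.3  1.5  2.4] w 0.0002
unit coords [-151.2, 1.5, 56.1]
shift tool mm (now) [ 1.1  1.5 -8.2] tool mm (after turn) [ 1.1  1.5 -8.2] turn [-0.002  0.006  0.   ] dist 8
```

>>> jog_arm:
  commands:
    - [-0.1,0,-2,0,0.002,0]
    - [0,0,-2,0,0.002,0]
    - [0,0,-2,0,0,0]
    - [0,0,-2,0,0,0]
    - [0,0,-2,0,0,0]
    - [0,0,-2,0,0,0]

```text
clock: 26.65
position: [0.5373, -0.0584, 0.0561]
tool_rot: [0.004, 1.567, 2.981]
force: [-5.7, 2.4, 2.5]
grip_width: -0.0002
```

```bash
python3 -c "
from h import *
go(unit(-.130,0,.055),-1)"
```

```text
t 26.65 pos [ 0.5373 -0.0584  0.0561] F [-5.7  2.4  2.5] w -0.0002
unit coords [-139.1, 1.5, 56.1]
shift tool mm (now) [ 1.1  1.5 -9.1] tool mm (after turn) [ 1.1  1.5 -9.1] turn [-0.001  0.004 -0.   ] dist 9
```

>>> jog_arm:
  commands:
    - [-0.1,0,-1.8,0,0.002,0]
    - [-0.1,0,-1.8,0,0.002,0]
    - [-0.1,0,-1.5,0,0,0]

```text
clock: 26.95
position: [0.542, -0.0592, 0.0561]
tool_rot: [0.031, 1.569, 3.009]
force: [-5.6, 2.2, 1.8]
grip_width: 0.0001
```

>>> jog_arm:
  commands:
    - [-0.1,0,-1.2,0,0.002,0]

```text
clock: 27.05
position: [0.5431, -0.0594, 0.0561]
tool_rot: [2.564, 1.571, -0.742]
force: [-5.4, 2.6, 0.2]
grip_width: 0.0001
```

```bash
python3 -c "
from h import *
go(unit(-.130,0,.055),-1)"
```

```text
t 27.05 pos [ 0.5431 -0.0594  0.0561] F [-5.4  2.6  0.2] w 0.0001
unit coords [-133.2, 1.5, 56.1]
shift tool mm (now) [ 1.1  1.5 -3.2] tool mm (after turn) [ 1.1  1.5 -3.2] turn [-0.001 -0.    -0.   ] dist 4
```

>>> jog_arm:
  commands:
    - [-0.1,0,-1,0,0,0]

```text
clock: 27.15
position: [0.544, -0.0595, 0.0561]
tool_rot: [0.523, 1.571, -2.783]
force: [-4.9, 2.0, 0.3]
grip_width: -0.0003
```

>>> jog_arm:
  commands:
    - [-0.1,0,-1,0,0,0]

```text
clock: 27.25
position: [0.5449, -0.0596, 0.0561]
tool_rot: [0.211, 1.57, -3.095]
force: [-4.0, 2.1, 1.7]
grip_width: 0.0003
```

>>> jog_arm:
  commands:
    - [-0.1,0,-0.9,0,0,0]

```text
clock: 27.35
position: [0.5457, -0.0598, 0.0561]
tool_rot: [0.123, 1.57, 3.101]
force: [-5.6, 3.0, 0.1]
grip_width: 0.0001
```

Expected buffer is within about 0.5 mm, so I take one small step at a time.

>>> jog_arm:
  commands:
    - [-0.1,0,-0.8,0,0,0]

```text
clock: 27.45
position: [0.5464, -0.0599, 0.0561]
tool_rot: [0.121, 1.569, 3.098]
force: [-5.6, 2.3, 0.4]
grip_width: -0.0002
```

>>> jog_arm:
  commands:
    - [-0.1,0,-0.8,0,0,0]

```text
clock: 27.55
position: [0.5468, -0.0599, 0.0561]
tool_rot: [0.098, 1.568, 3.075]
force: [-8.5, 3.0, 4.0]
grip_width: 0.0002
```

>>> jog_arm:
  commands:
    - [-0.3,0,-1.0,0,0,0]

```text
clock: 27.65
position: [0.547, -0.06, 0.0562]
tool_rot: [0.081, 1.566, 3.058]
force: [-10.3, 3.8, 1.1]
grip_width: 0.0002
```

>>> jog_arm:
  commands:
    - [-0.2,0,-1.3,0,0,0]

```text
clock: 27.75
position: [0.5472, -0.06, 0.0561]
tool_rot: [0.07, 1.564, 3.047]
force: [-12.5, 3.6, 6.6]
grip_width: -0.0002
```

At 13 N horizontally, the press is enough. I draw back gently.

>>> jog_arm:
  commands:
    - [0,0,1.5,0,0,0]
    - [0,0,2,0,0,0]
    - [0,0,2,0,0,0]
    - [0,0,2,0,0,0]
    - [0,0,2,0,0,0]
    - [0,0,2,0,0,0]
    - [0,0,2,0,0,0]
    - [0,0,2,0,0,0]
    - [0,0,3,0,0,0]
    - [0,0,4,0,0,0]

```text
clock: 28.75
position: [0.526, -0.0569, 0.0568]
tool_rot: [0.158, 1.567, 3.135]
force: [-0.1, -0.2, 0.9]
grip_width: 0.0001
```

```bash
python3 -c "
from h import *
go(unit(-.26,0,.055),-1)
im=np.hstack([grab_frame('side')[120:220,200:300],grab_frame('top')[120:220,220:320]])
cv2.imwrite('pics/p10.png',cv2.resize(im[:,:,::-1],(800,400)))"
```

```text
t 28.75 pos [ 0.526  -0.0569  0.0568] F [-0.1 -0.2  0.9] w 0.0001
unit coords [-150.5, 1.2, 56.8]
shift tool mm (now) [  2.2   1.4 109.4] tool mm (after turn) [  1.8   1.2 109.5] turn [-0.002  0.004 -0.001] dist 109
```

View pics/p10.png

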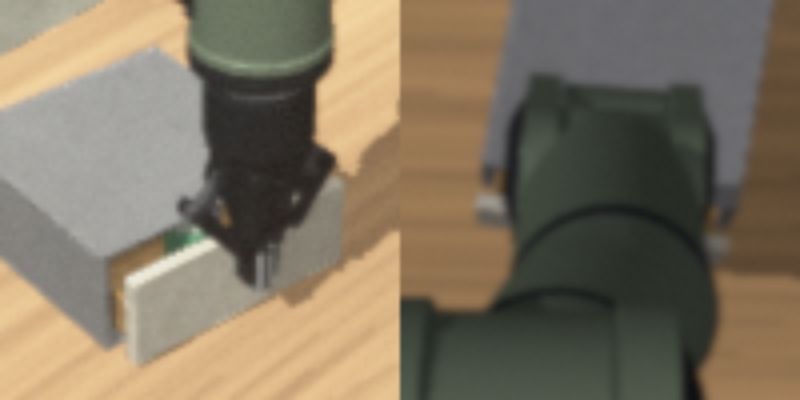

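Force is back to zero and the front stayed behind the tool near its latched place. I withdraw fully and check.

>>> jog_arm:
  commands:
    - [0,0,8,0,0,0]
    - [0,0,15,0,0,0]
    - [0,0,25,0,0,0]
    - [0,0,25,0,0,0]
    - [-10,0,15,0,0,0]
    - [-30,0,5,0,0,0]
    - [-40,0,0,0,0,0]
    - [-40,0,0,0,0,0]
    - [-10,-20,0,0,0,0]
    - [0,-40,0,0,0,0]
    - [0,-45,0,0,0,0]
    - [0,-45,0,0,0,0]
    - [0,-30,0,0,0,0]
    - [0,-10,0,0,0,0]
    - [0,0,0,0,0,0]
    - [0,0,0,0,0,0]

```text
clock: 30.45
position: [0.4562, 0.1517, 0.1926]
tool_rot: [-0.429, 1.568, 2.544]
force: [-0.3, -0.4, -0.2]
grip_width: 0.0001
```

Run:
```python
from h import *
go(unit(-.26,0,.055),-1)
for c in C:
    f=grab_frame(c);cv2.imwrite(f'pics/end_{c}.png',f[:,:,::-1])
    im=cv2.resize(f[:,:,::-1],None,fx=4,fy=4,interpolation=cv2.INTER_CUBIC)
    B=box([*CAB,YAW],-.132,-.12,-.098,.098,.006,.08)
    for i in range(8):
        for j in range(i):
            if bin(i^j).count('1')==1:
                q=proj(c,B[[i,j]])*4+2;cv2.line(im,*[tuple(int(v) for v in w) for w in q],(0,0,255),1)
    cx,cy=(250,175) if c=='side' else (272,165)
    cv2.imwrite(f'pics/endc_{c}.png',im[(cy-50)*4:(cy+50)*4,(cx-50)*4:(cx+50)*4])
cv2.imwrite('pics/endc.png',np.hstack([cv2.imread(f'pics/endc_{c}.png') for c in C]))
```

```text
t 30.45 pos [0.4562 0.1517 0.1926] F [-0.3 -0.4 -0.2] w 0.0001
unit coords [-253.2, 195.7, 192.6]
shift tool mm (now) [137.4 195.9   5.3] tool mm (after turn) [137.6 195.7   6.8] turn [-0.006  0.002  0.001] dist 239
```

View pics/endc.png

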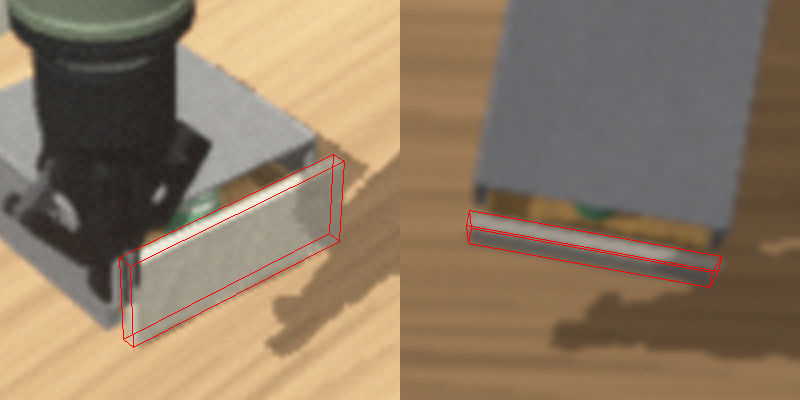

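View pics/end_side.png

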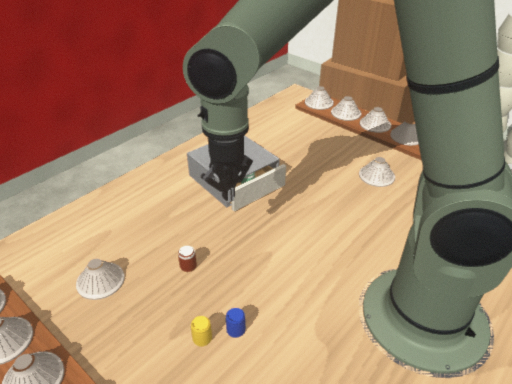

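The front sits on the predicted latched outline in both views. The green jar shows in the gap at side (247,176), and the brown jar (187,258) and both bowls are unmoved. Handing in.

```bash
python3 -c "
from h import *
print(bot.job_done())"
```

```text
the job is handed in; nothing more can be done
None
```

The green jar is in the drawer's front compartment and the drawer is latched shut, but one force reading may have gone over the unit's limit. As the jar touched the drawer floor, the wrist read about 19 N for about 0.2 s, perhaps 20 N on the floor once the jar's weight is counted. The limit is 18 N. I had sent several lowering steps at once, so I couldn't stop in time. I eased off straight away and released the jar with almost no load, but I can't rule out that this counts as damage.

- **Opening:** I pressed the front to about 12 N and drew back, and the drawer sprung fully out, matching its predicted open position.
- **Placing:** I gripped the green jar below its band and stood it upright in the front compartment.
- **Closing:** I pressed the drawer home at about 4–6 N, reaching about 13 N at the buffer, then drew back slowly.

**Last checks:** About 1.7 s after I withdrew, the drawer front matched its predicted latched position in both camera views. The jar was upright when I let go of it. After closing, only a bit of it shows in the gap, so its final stance couldn't be checked fully. The brown jar and the two bowls look unmoved in the side picture. The arm was clear of everything, the wrist force was near zero, and the clock read about 30 s of the 72 s allowed.

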